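# Set the bead-sizing gate with a gauge blade

### The job

Set the bead-sizing gate for 6 mm beads: slide the steel gauge blade straight in under the gate's orange foot until the black line across the blade is below the foot, then turn the black knob clockwise until the foot just drags on the blade, so that the blade still slides with a light tug and is never clamped hard. Leave the gauge there, upright in the gap, and let go; leave the jar, dish, scissors and spool where they are.

Things in the scene. Friction and masses are not known exactly. Their poses are not given: they have to be found in the camera images.
- gate: bead-sizing gate fixed to the table, at another place and yaw each time; origin on the table under the foot. Aluminium floor plate 12 mm thick, from 125 mm before the origin (-x) to 65 mm behind it, 120 mm wide. Two blue posts (24 mm along x, 68 mm apart inside along y) carry a blue bridge (28 mm along x, 104 mm along y), its top 70 mm above the table
- gap_floor (a point): point on top of the gate's floor plate (12 mm above the table), straight under the orange foot. x points along the plate from the open near side, where the gauge enters moving to +x, through the gap; z up. The foot (16 mm along x, 34 mm along y) hangs from the bridge, at the start 7.8 to 13.5 mm above this point, so the 6 mm blade passes freely
- knob_grip (a point): centre of the round black knob on the vertical screw on top of the bridge, straight above gap_floor (85 mm above it). Knob 36 mm in diameter, 28 mm high; this point is 15 mm above its underside and 13 mm below its top. Under it a brass collar 24 mm wide, 12 mm high, stands on the bridge. The knob keeps its height as it turns. White pointer on top
- knob (a joint): angle of the knob in rad, growing clockwise seen from above; starts at 0.2 to 0.55, stops at 4.2. Each rad clockwise lowers the foot by 3 mm. It turns against about 0.08 N m of friction and stays where it is left. The foot meets the blade somewhere between 1.15 and 2.7 rad, differently each time
- spindle: the screw's spindle inside the bridge, moving straight down with the knob and carrying the orange foot. Origin on its axis, 44 mm above the floor plate at knob 0. The foot's height on it differs each time and is not measured: underside 30 to 34.5 mm below this point. The foot is backed by a spring: 5 N per mm of travel after it touches the blade
- gauge_grip (a point): grip of the gauge: upright red block 24 mm (x) by 14 mm (y), its top 58 mm and this point 36 mm above the gauge's underside. x points along the blade to its tip. The gauge is loose (about 160 g) and stands upright on the table on its flat blade, left or right of the gate
- gauge_mark (a point): point on the underside of the steel blade below the black line across it, 105 mm ahead (+x) of the grip's centre. Blade 6 mm thick, 28 mm wide, from 12 mm behind the grip's centre to 123 mm ahead of it. It belongs within 12 mm along and 10 mm across of gap_floor, flat on the floor plate, the blade within 0.25 rad (14 degrees) of the gate's x
- gauge: the same gauge; origin on its underside below the grip's centre. 'Just drags' means that the foot presses on the blade with 2 to 8 N; the pull along x that keeps it sliding is then 1 to 1.2 times that plus 0.5 to 1 N (friction about 0.6 on both faces), 0.6 N less or more per N that one lifts or presses on the grip. More than 15 N is clamped hard and spoils it
- jar: bystander: glass jar with green cap, 64 mm wide, 90 mm high, on the other side of the gate from the gauge
- dish: bystander: flat red dish, 170 mm wide, 25 mm high
- scissors: bystander: black scissors lying flat, about 150 mm long, 8 mm high
- spool: bystander: blue spool, 56 mm wide, 40 mm high
Mind the look-alikes: they are no part of the job. Leave any pink look-alike of the gate alone. Several things look just like the gauge: the one meant starts farthest to the robot's left.

How it is judged:
By the outcome, as a careful person would: the job done as asked, in the order asked, and still so for the second after the job is handed in, with the robot touching nothing.
It also fails if it takes over 72 s, if anything falls off the work surface, if the arm or the gripper's body presses on something with over 40 N, if the wrist force passes 120 N, or if a joint passes its speed limit or range.

### The arm

A 7-joint arm with a two-finger parallel gripper is mounted at the origin on the work surface. World frame = base frame: x ahead of the robot, y to its left, z up, the work surface at z = 0. Lengths are in mm, angles in rad, forces in N, time in s.
With the tool pointing down it reaches from about 400 to 850 mm from the base axis. Payload 6.9 kg.
Tool frame: the origin (TCP) lies midway between the tips of the shut fingers; the grasp point (between the pads) lies robot.hold_point_z behind it (robot.hold_point_z is the distance from the TCP to the grasp point, in mm); z points along the fingers, y is the line along which they close (so a half turn about z gives the same grasp; the last joint's range is limited). The gripper opens to 85 mm and grips with 20 to 120 N. Pads are 22 mm wide; open, the fingers measure 114 mm over their backs; the gripper's body (76 mm by 85 mm) begins 54 mm behind the grasp point. The pads swing forward as they close: fully open they stand 13 mm farther back than shut.
Start: joints at [1.444, 0.507, -0.238, 1.5, 0.126, 1.149, -0.155], TCP at [144.16, -608.136, 231.275] pointing down, gripper open.
Joint ranges: [-3.08, 3.08], [-0.24, 2.05], [-1.43, 1.35], [0, 2.5], [-1.52, 4.66], [0.17, 1.96], [-2.89, 2.89]. Speed limits (rad/s): [2.39, 2.39, 3.14, 3.14, 3.14, 3.14, 3.14].

### API

Orientations are given as [roll, pitch, yaw] about the fixed x, y, z axes, in that order (R = Rz(yaw) Ry(pitch) Rx(roll)).
In Python, from station import robot, cams, search_frame gives the robot as it stands. The module is installed in compiled form; this text tells all that it offers.
- The arm moves only by the tool drive_tool, never from a script. Its argument "deltas" is one flat list of numbers, 5 for each row, row after row: the shift along the tool's x, y, z in units of 0.15 m (1.0 is 0.15 m), then the turn about the tool's z in units of pi/4 rad (1.0 is pi/4 rad), then the opening, from 0 (shut) to 1 (fully open). A call has 1 to 12 rows; each row is the pose to reach, as a shift and turn from the pose commanded when the call began, along the tool's axes at that moment; what a row does not reach only later rows make up. A row lasts 1/8 s, in which the tool goes at most 62.5 mm and 10.7 degrees, less where a joint would pass 70% of its speed; a pose out of reach is approached as far as the arm can. A call with a number of a shift or a turn outside -1 to 1 is refused whole. A call with a gripper value outside its range is refused whole. The fingers move at their own pace and stop on an object; the grip force is fixed at half the most. Time passes only in rows, so rows that repeat a pose let the fingers close. It gives the time, the measured TCP pose, the force, the opening and the grip force at its end, in the units of the state.
- robot.get_state(): the state, without advancing time (a new reading comes with each control period).
- cams.camera(name): name is "scene" or "top"; returns a dict with "image" (384x512x3 uint8, red, green, blue), "K" (3x3 intrinsics, pixels), "pose" (4x4, takes a point from camera to world coordinates). Camera axes: x right, y down, z forward; pixel columns grow to the right and rows downward; lengths in mm; the calibration is good to about 2 mm. A picture is of the moment at which its call begins. There is no depth.
- robot.job_done(): hands the job in; it is judged then, once.
Trained networks look in a picture, given as the dict that the camera call returned (one of the last four; its "shot" number tells which), for a name from the list of things; names that differ only in an ending like _2 or _b are one class to them, and where a whole thing is asked for, a point or a joint stands for the part that bears it (a point fixed in the world has none). Each returns a list of dicts, best first, with "confidence" (0 to 1); they miss things now and then, are a little off and sometimes report something else, mostly with a low value. They report only what shows in the picture. A call takes as long as a camera call. They do not tell look-alikes from the thing itself.
- search_frame(label, picture): "bbox" ([left, top, right, bottom] in pixels, round what is visible of it).
The state is a dict: "clock": time; "q": joint angles; "joint_vel": joint speeds; "tau": joint torques, N m; "tool_pos": TCP position; "tool_rot": TCP orientation; "contact_force": force on the tool from outside, world axes, zero at the start; "torque": the same for the moment, N m; "opening": finger opening in mm; "grasp_force": force on a finger pad.
Only numpy, scipy, OpenCV 4.12 (cv2) and the standard library are available. Lean on these libraries where they do the work, as an engineer would, in place of code of your own. Each camera call takes 0.05 s, during which the arm holds its last target. There are 200 camera calls.

## Working session

There is one attempt and no reset: what is moved stays moved. The work goes in short steps, Python scripts to look and compute and a tool call to move; the robot and the scene stay as the last step left them, time stands still between calls to the robot, and variables do not carry over. Pictures are saved under pics/ and viewed, at most 10 in all, crops included, and the job is handed in when it is done.

Besides the shell and the picture viewer there is one more tool, called after "Request:" by a JSON object that holds its "name" and its "arguments". drive_tool: Moves the arm, as the interface text tells. Its arguments: {"type":"object","properties":{"deltas":{"type":"array","items":{"type":"number"}}},"required":["deltas"]}

```bash
mkdir -p pics
python3 - <<'E'
from station import robot,cams,search_frame
import cv2,numpy as np
print(robot.get_state(), robot.hold_point_z)
for n in("scene","top"):
    p=cams.camera(n); np.savez(f"{n}0.npz",**{k:p[k] for k in("image","K","pose")})
    print(n,p["K"].round(1).tolist(),p["pose"].round(3).tolist())
    cv2.imwrite(f"pics/{n}0.png",cv2.resize(p["image"][:,:,::-1],(800,600),interpolation=cv2.INTER_CUBIC))
    for l in("gate","gauge","knob_grip","gauge_grip","jar"):
        print(l,[(np.round(d["bbox"]).astype(int).tolist(),round(d["confidence"],2)) for d in search_frame(l,p)])
E
```

```text
{'clock': 0.0, 'q': array([ 1.44351406,  0.50834471, -0.23751113,  1.5011369 ,  0.12569338,
        1.14889246, -0.15475865]), 'joint_vel': array([-1.23848879e-04, -8.36987509e-04, -6.26124399e-04,  7.89779575e-04,
        2.73710990e-05, -9.88604113e-04,  6.44797710e-04]), 'tau': array([ 3.99428627e-04, -6.20610595e+01, -2.18672834e+00, -2.49657404e+01,
        1.27164202e-02,  1.19362571e-02,  4.21610889e-05]), 'tool_pos': array([ 143.98151434, -607.67240176,  230.42352445]), 'tool_rot': array([-3.13979941e+00,  3.28098849e-05,  2.32826764e-01]), 'contact_force': array([ 0.60993113, -0.48993359, -0.09922867]), 'torque': array([-0.02748462,  0.00137547, -0.04945406]), 'grasp_force': 0.0, 'opening': 85.3645891697817} 18.700000000000003
scene [[475.2, 0.0, 258.9], [0.0, 475.2, 187.6], [0.0, 0.0, 1.0]] [[-0.809, 0.414, -0.417, 1160.627], [0.588, 0.594, -0.55, 740.472], [0.02, -0.69, -0.724, 1125.746], [0.0, 0.0, 0.0, 1.0]]
gate [([260, 121, 324, 162], 0.75), ([221, 182, 287, 230], 0.74), ([321, 191, 395, 240], 0.61)]
gauge [([276, 222, 313, 252], 0.86), ([325, 255, 358, 300], 0.55)]
knob_grip [([349, 194, 362, 207], 0.68), ([280, 120, 291, 134], 0.47), ([243, 181, 251, 196], 0.42)]
gauge_grip [([277, 222, 311, 253], 0.9), ([323, 254, 357, 300], 0.85)]
jar [([225, 135, 246, 162], 0.89)]
top [[397.3, 0.0, 254.0], [0.0, 397.3, 189.1], [0.0, 0.0, 1.0]] [[0.139, -0.968, 0.208, 357.739], [-0.99, -0.136, 0.03, -63.709], [-0.001, -0.21, -0.978, 1091.864], [0.0, 0.0, 0.0, 1.0]]
gate [([237, 164, 286, 233], 0.72), ([134, 232, 198, 318], 0.72), ([284, 275, 338, 352], 0.65)]
gauge [([126, 168, 142, 216], 0.92), ([192, 169, 212, 224], 0.77)]
knob_grip [([259, 171, 272, 187], 0.75), ([307, 295, 326, 305], 0.67), ([157, 252, 174, 269], 0.64)]
gauge_grip [([194, 174, 210, 223], 0.92), ([126, 166, 140, 212], 0.9)]
jar [([331, 223, 355, 248], 0.58), ([127, 167, 138, 214], 0.24)]
```

View pics/scene0.png

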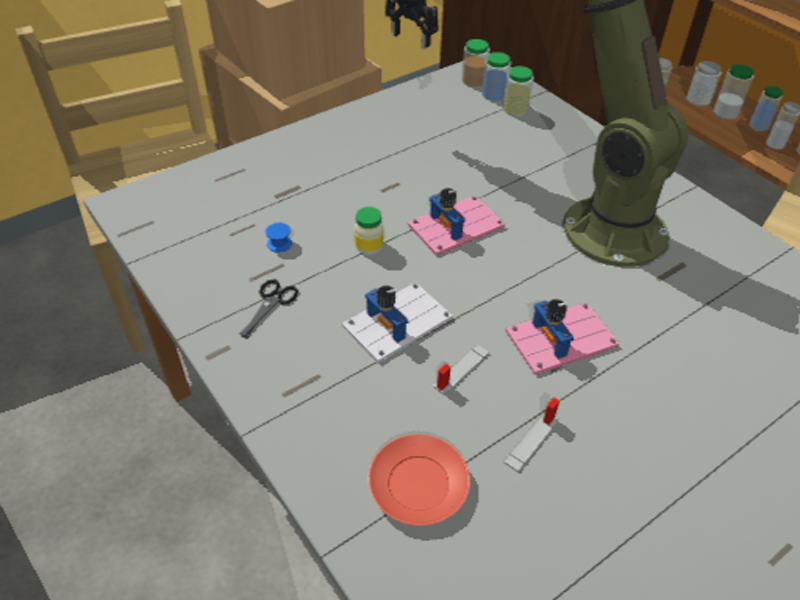

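View pics/top0.png

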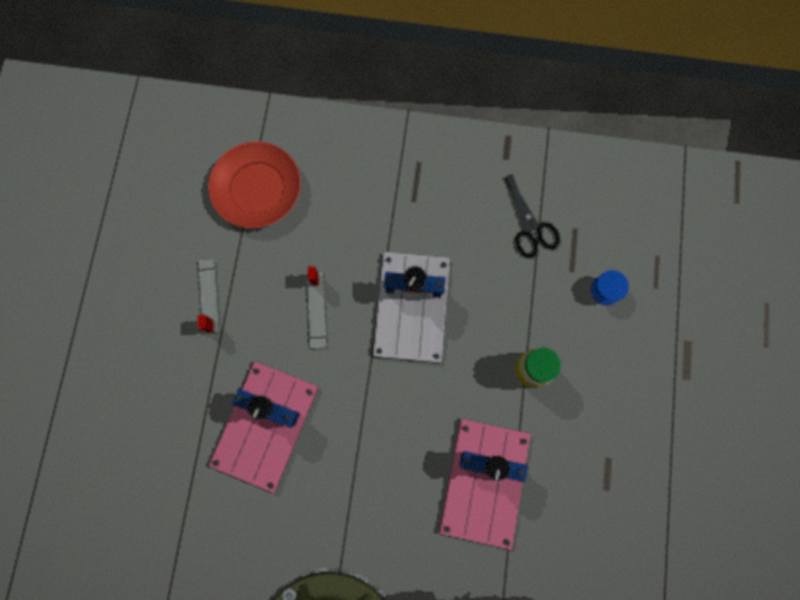

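Candidates for the gauge, in top-view pixels of the 800-wide picture: A is at (207,295) with its red grip at the near end, and B is at (316,310). Image left is world +y, so A is farthest left and fits. The gate is the grey-white one at (412,305); the pink gates are look-alikes. I'll confirm in one crop.

```bash
cat > h.py <<'E'
import numpy as np,cv2
def ray(c,uv,z):
    d=c["pose"][:3,:3]@np.linalg.solve(c["K"],[*uv,1.]);o=c["pose"][:3,3]
    return (o+d*(z-o[2])/d[2])[:2]
def proj(c,P):
    q=c["pose"][:3,:3].T@(np.array(P,float)-c["pose"][:3,3]);q=c["K"]@q
    return q[:2]/q[2]
def blob(m,x0,y0,x1,y1):
    k=np.zeros_like(m);k[y0:y1,x0:x1]=m[y0:y1,x0:x1]
    n,l,s,c=cv2.connectedComponentsWithStats(k)
    i=1+s[1:,4].argmax();return (l==i).astype(np.uint8),c[i],s[i]
E
python3 - <<'E'
from h import *
c=np.load("top0.npz");im=c["image"]
cr=cv2.resize(im[150:240,118:294,::-1],None,fx=4.5,fy=4.5,interpolation=cv2.INTER_CUBIC)
cv2.imwrite("pics/crop1.png",cv2.convertScaleAbs(cr,alpha=1.4))
hsv=cv2.cvtColor(im,cv2.COLOR_RGB2HSV)
print("table",im[200,165],"blade",im[185,132],"plate",im[205,250])
for nm in("top","scene"):
    c=np.load(nm+"0.npz");im=c["image"].astype(int);red=((im[...,0]>110)&(im[...,1]<60)).astype(np.uint8)
    for b in ([(120,160,145,220)] if nm=="top" else [(335,250,362,280)]):
        m,ct,s=blob(red,*b);print(nm,ct,s,"z58",ray(c,ct,58),"z32",ray(c,ct,32))
    b=(258,168,275,190) if nm=="top" else (238,178,256,200)
    dark=(im.max(2)<60).astype(np.uint8);m,ct,s=blob(dark,*b);print("knob",ct,s,ray(c,ct,100))
E
```

```text
table [95 98 94] blade [114 120 115] plate [144 144 146]
top [128.58974359 205.02564103] [126 202   6   8  39] z58 [489.20946892 289.62817901] z32 [492.51573593 298.5140365 ]
knob [265.08333333 179.46078431] [258 171  17  19 204] [597.99276753 -58.05247898]
scene [352.95081967 261.29508197] [349 255   9  16  61] z58 [498.13529893 299.6455001 ] z32 [482.0033962  288.91121402]
knob [246.65486726 190.30973451] [242 184  11  13 113] [605.6310683  -50.49592371]
```

View pics/crop1.png

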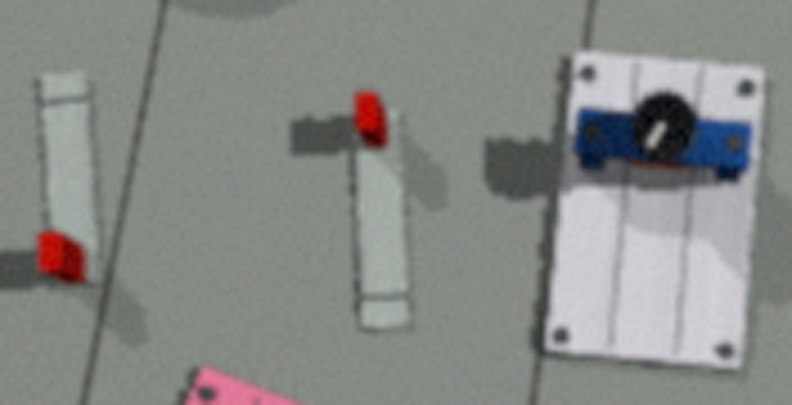

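The crop confirms it. Gauge A is at the far left, with its black line at crop (64,100) and red grip at (60,255). The white gate's plate corners are at (571,51), (764,66), (741,367) and (545,351).

```bash
cat > m.py <<'E'
from h import *
c=np.load("top0.npz")
f=lambda x,y:(118+(x+.5)/4.5-.5,150+(y+.5)/4.5-.5)
P=[ray(c,f(*p),12) for p in[(571,51),(764,66),(741,367),(545,351)]]
print("plate",np.round(P,1).tolist(),[np.linalg.norm(P[i]-P[i-1]).round(1) for i in range(4)])
ax=(P[0]+P[1]-P[2]-P[3])/2;yaw=np.arctan2(ax[1],ax[0]);u=ax/np.linalg.norm(ax)
print("yaw",yaw,"org",np.mean(P,0)+30*u)
Q=[ray(c,f(*p),6) for p in[(38,76),(86,71),(38,105),(90,96),(98,270),(45,200),(93,180)]]
print(np.round(Q,1).tolist(),np.linalg.norm(Q[0]-Q[1]))
mid=(Q[2]+Q[3])/2;tip=(Q[0]+Q[1])/2
d=Q[4]-Q[1];d2=Q[5]-Q[2];print("yaws",np.arctan2(-d[1],-d[0]),np.arctan2(-d2[1],-d2[0]),"mark",mid,"tip",tip)
E
python3 m.py
```

```text
plate [[664.5, 7.2], [671.7, -113.9], [482.6, -123.1], [475.7, -4.5]] [np.float64(189.2), np.float64(121.3), np.float64(189.3), np.float64(118.9)]
yaw 0.055257269305836305 org [603.56432795 -56.93424943]
[[603.3, 337.2], [610.7, 308.0], [584.8, 333.3], [595.1, 302.2], [487.4, 275.2], [525.9, 316.5], [542.5, 289.5]] 30.171074097890983
yaws 0.25967850907787265 0.2782283407167482 mark [589.97632688 317.75846519] tip [607.00961042 322.57912758]
```

Request:
{"name": "drive_tool", "arguments": {"deltas": [0.3,-0.3,0,0,1,0.7,-0.7,0,0,1,1,-1,0,0,1,1,-1,0,0,1,1,-1,0,0,1]}}

```text
clock: 1.23
tool_pos: [256.9, -426.0, 231.9]
tool_rot: [3.141, -0.001, 0.237]
contact_force: [-0.6, 0.4, 0.4]
opening: 85.2
grasp_force: 0.0
```

Request:
{"name": "drive_tool", "arguments": {"deltas": [0.3,-0.3,0,0,1,0.7,-0.7,0,0,1,1,-1,0,0,1,1,-1,0,0,1,1,-1,0,0,1]}}

```text
clock: 1.85
tool_pos: [367.8, -246.7, 231.5]
tool_rot: [3.141, -0.001, 0.235]
contact_force: [0.3, -0.9, -0.8]
opening: 85.2
grasp_force: 0.0
```

Request:
{"name": "drive_tool", "arguments": {"deltas": [0.3,-0.3,0,0,1,0.7,-0.7,0,0,1,1,-1,0,0,1,1,-1,0,0,1,1,-1,0,0,1]}}

```text
clock: 2.48
tool_pos: [479.2, -66.9, 231.0]
tool_rot: [-3.141, -0.0, 0.234]
contact_force: [0.2, -0.1, 0.2]
opening: 85.5
grasp_force: 0.0
```

```bash
cat >> h.py <<'E'
def go(st,x,y,z,yaw):
    p=st["tool_pos"];r=st["tool_rot"];w=r[2];d=np.array([x,y])-p[:2]
    t=(w-yaw+np.pi/2)%np.pi-np.pi/2
    print("p",p.round(1),"rot",r.round(3),"q",st["q"].round(2),"t",round(st["clock"],2),"F",st["contact_force"].round(1),"op",round(st["opening"],1))
    print("units x,y,z,turn",np.round([(d@[np.cos(w),np.sin(w)])/150,(d@[np.sin(w),-np.cos(w)])/150,(p[2]-z)/150,t/(np.pi/4)],3))
E
python3 -c "
from station import robot
from h import *
go(robot.get_state(),489,289.8,120,.27)"
```

```text
p [479.2 -66.9 231. ] rot [-3.141 -0.     0.234] q [ 0.45  0.31 -0.48  1.86  0.17  1.01 -1.44] t 2.48 F [ 0.2 -0.1  0.2] op 85.5
units x,y,z,turn [ 0.614 -2.298  0.74  -0.046]
```

Request:
{"name": "drive_tool", "arguments": {"deltas": [0.1,-0.3,0,0,1,0.2,-0.7,0,0,1,0.3,-1,0,0,1,0.3,-1,0,0,1]}}

```text
clock: 2.98
tool_pos: [487.7, 91.0, 231.3]
tool_rot: [-3.141, -0.001, 0.235]
contact_force: [0.5, 0.3, -0.4]
opening: 85.5
grasp_force: 0.0
```

Request:
{"name": "drive_tool", "arguments": {"deltas": [0.1,-0.3,0,0,1,0.2,-0.7,0.1,0,1,0.3,-1,0.2,0,1,0.3,-1,0.3,0,1]}}

```text
clock: 3.48
tool_pos: [497.3, 247.1, 185.5]
tool_rot: [-3.141, -0.0, 0.235]
contact_force: [-0.0, -0.9, -0.5]
opening: 85.5
grasp_force: 0.0
```

Request:
{"name": "drive_tool", "arguments": {"deltas": [0.014,-0.3,0.1,-0.046,1,0.014,-0.298,0.3,-0.046,1,0.014,-0.298,0.44,-0.046,1,0.014,-0.298,0.44,-0.046,1]}}

```text
clock: 3.98
tool_pos: [489.1, 285.7, 118.6]
tool_rot: [3.138, 0.004, 0.265]
contact_force: [-0.2, 0.7, 0.8]
opening: 85.2
grasp_force: 0.0
```

Run:
```python
from station import robot,cams
from h import *
go(robot.get_state(),489,289.8,20,.27)
for n in("scene","top"):
    p=cams.camera(n);c=p;im=p["image"]
    u=proj(c,(489,290,58));x,y=u.round().astype(int)
    cr=im[max(0,y-45):y+45,max(0,x-50):x+50,::-1]
    cv2.imwrite(f"pics/g_{n}.png",cv2.resize(cr,(600,600*cr.shape[0]//cr.shape[1]),interpolation=cv2.INTER_CUBIC))
a=[cv2.imread(f"pics/g_{n}.png") for n in("scene","top")]
a=[cv2.resize(i,(400,400)) for i in a];cv2.imwrite("pics/g1.png",np.hstack(a))
```

```text
p [489.1 285.7 118.6] rot [3.138 0.004 0.265] q [-0.25  0.57 -0.5   1.8   0.35  0.87 -2.22] t 3.98 F [-0.2  0.7  0.8] op 85.2
units x,y,z,turn [ 0.007 -0.027  0.657 -0.006]
```

View pics/g1.png

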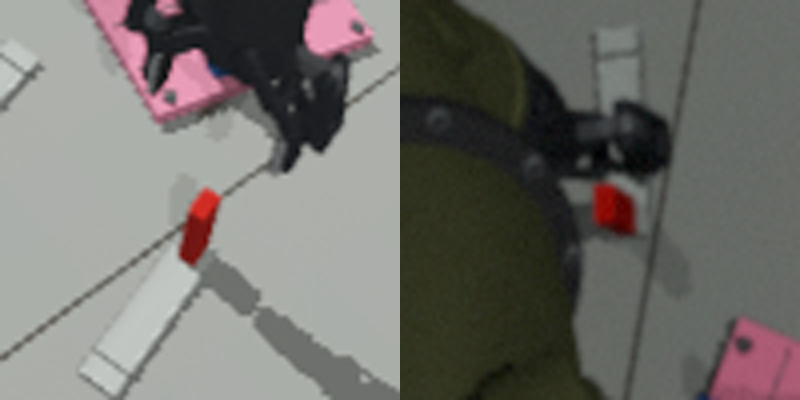

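The scene half shows the gripper above and behind the red grip at crop (200,215). The top half shows the grip at crop (612,210) just below the fingers, which fits parallax. Descending to grasp.

Request:
{"name": "drive_tool", "arguments": {"deltas": [0.007,-0.027,0.25,0,1,0.007,-0.027,0.5,0,1,0.007,-0.027,0.65,0,1,0.007,-0.027,0.65,0,1,0.007,-0.027,0.65,0,0,0.007,-0.027,0.65,0,0,0.007,-0.027,0.65,0,0,0.007,-0.027,0.65,0,0,0.007,-0.027,0.65,0,0,0.007,-0.027,0.65,0,0]}}

```text
clock: 5.32
tool_pos: [488.4, 294.3, 23.3]
tool_rot: [3.141, -0.001, 0.269]
contact_force: [-1.8, -2.1, 6.0]
opening: 12.8
grasp_force: 60.5
```

Request:
{"name": "drive_tool", "arguments": {"deltas": [0,0,-0.05,0,0,0,0,-0.3,0,0,0,0,-0.6,0.137,0,0,0,-0.73,0.274,0,0,0,-0.73,0.274,0]}}

```text
clock: 5.95
tool_pos: [488.8, 295.0, 133.9]
tool_rot: [-3.14, -0.003, 0.054]
contact_force: [0.0, -1.2, -2.5]
opening: 13.7
grasp_force: 59.8
```

Request:
{"name": "drive_tool", "arguments": {"deltas": [0,0.15,0,0,0,0.02,0.4,0,0,0,0.04,0.7,0,0,0,0.06,1,0,0,0,0.06,1,0,0,0]}}

```text
clock: 6.58
tool_pos: [505.0, 139.9, 130.5]
tool_rot: [3.138, 0.003, 0.05]
contact_force: [0.2, -0.1, -1.1]
opening: 13.4
grasp_force: 59.8
```

Request:
{"name": "drive_tool", "arguments": {"deltas": [-0.1,0.3,0,0,0,-0.2,0.6,0,0,0,-0.3,0.9,0,0,0,-0.3,1,0,0,0,-0.3,1,0,0,0,-0.3,1,0,0,0]}}

```text
clock: 7.32
tool_pos: [468.8, -5.2, 132.1]
tool_rot: [-3.14, -0.0, 0.056]
contact_force: [-0.8, 0.2, -1.6]
opening: 13.0
grasp_force: 59.7
```

```bash
python3 -c "
from station import robot
from h import *
go(robot.get_state(),440.7,-66,60,.055)"
```

```text
p [468.8  -5.2 132.1] rot [-3.14  -0.     0.056] q [ 0.3   0.41 -0.47  2.04  0.27  0.75 -1.85] t 7.33 F [-0.8  0.2 -1.6] op 13.0
units x,y,z,turn [-0.21   0.394  0.481  0.002]
```

Request:
{"name": "drive_tool", "arguments": {"deltas": [-0.2,0.15,0,0,0,-0.22,0.394,0.15,0,0,-0.22,0.394,0.4,0,0,-0.22,0.394,0.5,0,0,-0.22,0.394,0.5,0,0]}}

```text
clock: 7.95
tool_pos: [438.5, -66.2, 56.4]
tool_rot: [-3.14, 0.002, 0.057]
contact_force: [-0.5, -0.1, -0.8]
opening: 13.2
grasp_force: 59.6
```

Run:
```python
from station import robot,cams
from h import *
st=robot.get_state();go(st,440.7,-66,60,.055)
a=[]
for n in("scene","top"):
    p=cams.camera(n);np.savez(n+"1.npz",**{k:p[k] for k in("image","K","pose")})
    x,y=proj(p,(550,-60,30)).round().astype(int)
    if n=="top": y+=10
    a.append(cv2.resize(p["image"][y-40:y+40,x-40:x+40,::-1],(400,400),interpolation=cv2.INTER_CUBIC));print(n,x,y)
cv2.imwrite("pics/g2.png",np.hstack(a))
```

```text
p [438.5 -66.2  56.4] rot [-3.14e+00  2.00e-03  5.70e-02] q [ 0.37  0.5  -0.39  2.18  0.37  0.52 -1.82] t 7.95 F [-0.5 -0.1 -0.8] op 13.2
units x,y,z,turn [ 0.015 -0.    -0.024  0.002]
scene 259 196
top 263 213
```

View pics/g2.png

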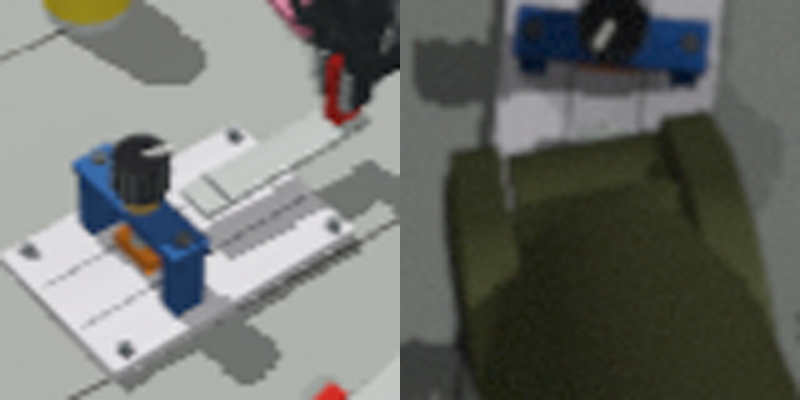

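The scene half shows the blade pointing at the gap between the posts, with the black line around crop (212,192) and the orange foot at crop (138,250). In the top half the arm hides the blade. I'll check both against the model in the scene camera.

Run:
```python
from h import *
c=np.load("scene1.npz");f=lambda x,y:(219+(x+.5)/5-.5,156+(y+.5)/5-.5)
print("mark",ray(c,f(212,192),39),"exp 543.3 -60.2")
print("line ends",ray(c,f(200,179),39),ray(c,f(229,206),39),"tip corners",ray(c,f(184,196),39),ray(c,f(209,218),39))
print("foot",ray(c,f(138,250),24),"knobtop",ray(c,f(140,150),110))
P=[ray(c,f(*p),12) for p in[(2,258),(120,376),(355,235),(232,122)]]
ax=(P[2]+P[3]-P[0]-P[1])/2;u=-ax/np.linalg.norm(ax)
print(np.round(P,1).tolist(),"org",np.mean(P,0)+30*u,"yaw",np.arctan2(u[1],u[0]))
```

```text
mark [545.0139259  -58.94598645] exp 543.3 -60.2
line ends [544.6197393  -72.23815898] [543.35880492 -43.32826564] tip corners [561.3221034  -66.20022532] [559.46622674 -42.32551223]
foot [602.87902609 -56.72963838] knobtop [600.18046513 -58.58676846]
[[669.9, -108.5], [662.9, 10.4], [477.7, 2.6], [481.8, -122.0]] org [603.01421931 -52.63281746] yaw 0.05699478951703612
```

Request:
{"name": "drive_tool", "arguments": {"deltas": [0.015,0,0.06,0,0,0.015,0,0.11,0,0,0.015,0,0.125,0,0,0.015,0,0.125,0,0]}}

```text
clock: 8.55
tool_pos: [440.7, -67.8, 38.4]
tool_rot: [-3.142, 0.0, 0.054]
contact_force: [-0.2, -0.2, -2.2]
opening: 13.5
grasp_force: 59.7
```

Request:
{"name": "drive_tool", "arguments": {"deltas": [0,0,0.007,0,0,0,0,0.007,0,0]}}

```text
clock: 8.8
tool_pos: [440.9, -67.9, 37.6]
tool_rot: [3.142, -0.0, 0.054]
contact_force: [0.3, -0.5, -2.2]
opening: 12.8
grasp_force: 59.7
```

Request:
{"name": "drive_tool", "arguments": {"deltas": [0,0,0.007,0,0,0,0,0.007,0,0]}}

```text
clock: 9.05
tool_pos: [440.9, -67.8, 36.4]
tool_rot: [3.142, -0.0, 0.054]
contact_force: [0.1, -0.6, -1.6]
opening: 13.6
grasp_force: 59.7
```

Request:
{"name": "drive_tool", "arguments": {"deltas": [0,0,0.007,0,0,0,0,0.007,0,0]}}

```text
clock: 9.3
tool_pos: [440.9, -67.8, 35.4]
tool_rot: [-3.142, -0.0, 0.054]
contact_force: [0.2, -0.9, -0.1]
opening: 13.0
grasp_force: 59.9
```

Request:
{"name": "drive_tool", "arguments": {"deltas": [0,0,0.007,0,0,0,0,0.007,0,0]}}

```text
clock: 9.55
tool_pos: [440.7, -67.9, 34.9]
tool_rot: [3.141, -0.0, 0.054]
contact_force: [-3.8, -0.6, 9.7]
opening: 13.1
grasp_force: 61.7
```

Request:
{"name": "drive_tool", "arguments": {"deltas": [0.02,-0.016,-0.005,0,0,0.1,-0.016,-0.005,0,0,0.18,-0.016,-0.005,0,0,0.26,-0.016,-0.005,0,0,0.34,-0.016,-0.005,0,0,0.4,-0.016,-0.005,0,0,0.4,-0.016,-0.005,0,0]}}

```text
clock: 10.42
tool_pos: [501.9, -62.0, 35.2]
tool_rot: [-3.141, -0.001, 0.054]
contact_force: [-2.1, -0.7, 4.6]
opening: 13.3
grasp_force: 60.9
```

Request:
{"name": "drive_tool", "arguments": {"deltas": [0,0,-0.008,0,0,0,0,-0.008,0,0]}}

```text
clock: 10.68
tool_pos: [501.3, -62.0, 36.2]
tool_rot: [-3.141, -0.001, 0.054]
contact_force: [-0.3, -0.4, -1.4]
opening: 13.4
grasp_force: 59.7
```

Request:
{"name": "drive_tool", "arguments": {"deltas": [0,0,-0.005,0,0,0,0,-0.005,0,0]}}

```text
clock: 10.92
tool_pos: [500.7, -62.2, 37.0]
tool_rot: [-3.142, -0.0, 0.054]
contact_force: [0.0, -0.7, -1.4]
opening: 13.3
grasp_force: 59.7
```

Request:
{"name": "drive_tool", "arguments": {"deltas": [0,0,-0.005,0,0,0,0,-0.005,0,0]}}

```text
clock: 11.18
tool_pos: [500.6, -62.2, 37.8]
tool_rot: [-3.142, 0.0, 0.054]
contact_force: [0.6, -0.6, -2.9]
opening: 13.4
grasp_force: 59.5
```

Request:
{"name": "drive_tool", "arguments": {"deltas": [0,0,-0.004,0,0,0,0,-0.004,0,0]}}

```text
clock: 11.42
tool_pos: [500.7, -62.2, 38.3]
tool_rot: [-3.141, 0.0, 0.054]
contact_force: [1.6, -0.6, -4.6]
opening: 13.1
grasp_force: 59.3
```

Request:
{"name": "drive_tool", "arguments": {"deltas": [0,0,-0.004,0,0,0,0,-0.004,0,0]}}

```text
clock: 11.68
tool_pos: [500.7, -62.2, 38.9]
tool_rot: [-3.141, 0.0, 0.054]
contact_force: [2.4, 0.4, -6.8]
opening: 13.3
grasp_force: 59.1
```

Request:
{"name": "drive_tool", "arguments": {"deltas": [0,0,0.01,0,0,0,0,0.021,0,0,0,0,0.022,0,0,0,0,0.022,0,0]}}

```text
clock: 12.18
tool_pos: [500.7, -62.2, 35.8]
tool_rot: [3.142, -0.0, 0.054]
contact_force: [-0.5, 0.8, -1.8]
opening: 13.3
grasp_force: 59.6
```

Request:
{"name": "drive_tool", "arguments": {"deltas": [0,0,0,0,0.4,0,0,0,0,1,0,0,0,0,1,0,0,0,0,1,0,0,-0.15,0,1,0,0,-0.4,0,1,0,0,-0.62,0,1,0,0,-0.62,0,1]}}

```text
clock: 13.18
tool_pos: [502.2, -62.2, 130.9]
tool_rot: [3.141, -0.005, 0.053]
contact_force: [-0.2, 0.9, -0.2]
opening: 85.4
grasp_force: 0.0
```

```bash
python3 -c "
from station import robot
from h import *
go(robot.get_state(),603,-56.8,125,.84)"
```

```text
p [502.2 -62.2 130.9] rot [ 3.141 -0.005  0.053] q [ 0.4   0.46 -0.46  1.95  0.28  0.79 -1.74] t 13.18 F [-0.2  0.9 -0.2] op 85.4
units x,y,z,turn [ 0.673 -0.     0.04  -1.002]
```

Request:
{"name": "drive_tool", "arguments": {"deltas": [0.15,0,0,-0.2,1,0.4,0,0,-0.4,1,0.6,0,0,-0.6,1,0.673,0,0,-0.8,1,0.673,0,0,-1,1,0.673,0,0,-1,1]}}

```text
clock: 13.92
tool_pos: [600.9, -56.9, 127.4]
tool_rot: [-3.14, 0.001, 0.838]
contact_force: [0.1, -0.4, -0.4]
opening: 85.1
grasp_force: 0.0
```

Run:
```python
from station import robot,cams
from h import *
go(robot.get_state(),603,-56.8,78,.84)
p=cams.camera("scene");x,y=proj(p,(570,-58,50)).round().astype(int)
cv2.imwrite("pics/g3.png",cv2.resize(p["image"][y-45:y+45,x-50:x+50,::-1],(700,630),interpolation=cv2.INTER_CUBIC));print(x,y)
```

```text
p [600.9 -56.9 127.4] rot [-3.14e+00  1.00e-03  8.38e-01] q [ 0.45  0.64 -0.66  1.69  0.46  0.97 -1.11] t 13.93 F [ 0.1 -0.4 -0.4] op 85.1
units x,y,z,turn [ 0.009  0.01   0.329 -0.002]
255 195
```

View pics/g3.png

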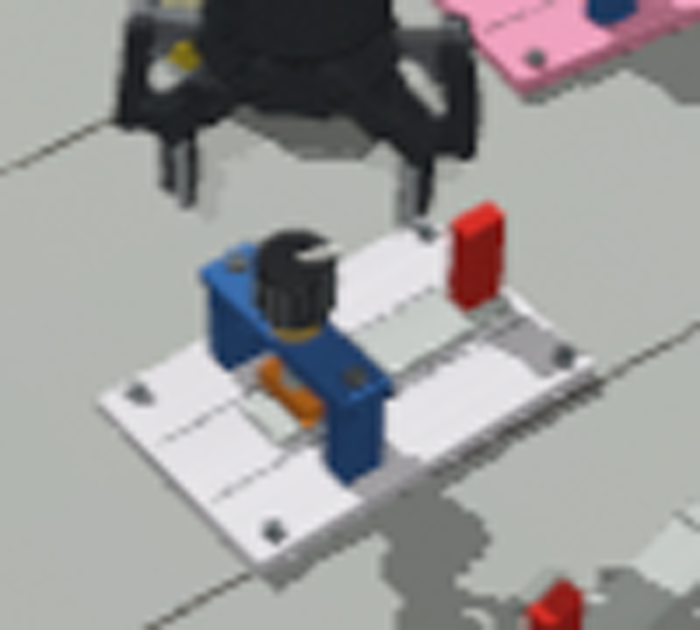

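The gauge stands upright at crop (475,255), with its tip showing past the foot at (270,420). The gripper is centred over the knob at (295,270). Descending and closing on the knob.

Request:
{"name": "drive_tool", "arguments": {"deltas": [0.009,0.01,0.1,0,1,0.009,0.01,0.24,0,1,0.009,0.01,0.335,0,1,0.009,0.01,0.335,0,1,0.009,0.01,0.335,0,0.4,0.009,0.01,0.335,0,0.2,0.009,0.01,0.335,0,0.2,0.009,0.01,0.335,0,0,0.009,0.01,0.335,0,0,0.009,0.01,0.335,0,0]}}

```text
clock: 15.22
tool_pos: [603.4, -56.4, 79.4]
tool_rot: [3.141, -0.0, 0.839]
contact_force: [-2.2, 0.4, 5.8]
opening: 34.9
grasp_force: 59.5
```

Request:
{"name": "drive_tool", "arguments": {"deltas": [0,0,0,0.15,0,0,0,0,0.35,0,0,0,0,0.55,0,0,0,0,0.75,0,0,0,0,0.9,0,0,0,0,1,0,0,0,0,1,0]}}

```text
clock: 16.1
tool_pos: [603.7, -56.9, 79.4]
tool_rot: [3.141, -0.001, 0.054]
contact_force: [-1.9, -1.3, 7.0]
opening: 34.4
grasp_force: 59.6
```

Request:
{"name": "drive_tool", "arguments": {"deltas": [0,0,0,0.1,0,0,0,0,0.15,0,0,0,0,0.15,0]}}

```text
clock: 16.48
tool_pos: [603.7, -57.0, 79.4]
tool_rot: [3.141, -0.001, -0.063]
contact_force: [-2.4, -1.0, 6.0]
opening: 34.6
grasp_force: 59.8
```

```bash
python3 -c "
from station import robot
from h import *
s=robot.get_state();go(s,603,-56.8,128,.055);print(s['torque'])"
```

```text
p [603.7 -57.   79.4] rot [ 3.141e+00 -1.000e-03 -6.300e-02] q [ 0.28  0.65 -0.37  1.74  0.31  0.81 -1.87] t 16.48 F [-2.4 -1.   6. ] op 34.6
units x,y,z,turn [-0.005 -0.001 -0.324 -0.151]
[-0.15513134  0.44947345 -0.05535202]
```

Request:
{"name": "drive_tool", "arguments": {"deltas": [0,0,0,0,0.6,0,0,0,0,1,0,0,0,0,1,0,0,-0.15,0,1,0,0,-0.33,-0.08,1,0,0,-0.34,-0.151,1,0,0,-0.34,-0.151,1]}}

```text
clock: 17.35
tool_pos: [603.6, -56.8, 129.6]
tool_rot: [-3.141, -0.0, 0.054]
contact_force: [-1.1, 0.9, 0.4]
opening: 85.4
grasp_force: 0.0
```

Request:
{"name": "drive_tool", "arguments": {"deltas": [-0.2,0,0,0,1,-0.5,0,0,0,1,-0.685,0,0,0,1,-0.685,0,0,0,1,-0.685,0,0,0,1]}}

```text
clock: 17.98
tool_pos: [501.7, -62.3, 129.5]
tool_rot: [-3.141, -0.001, 0.054]
contact_force: [-0.4, 0.4, -0.1]
opening: 85.0
grasp_force: 0.0
```

```bash
python3 -c "
from station import robot
from h import *
s=robot.get_state();go(s,500.7,-62.2,36.5,.054)"
```

```text
p [501.7 -62.3 129.5] rot [-3.141e+00 -1.000e-03  5.400e-02] q [ 0.39  0.46 -0.45  1.95  0.28  0.79 -1.73] t 17.98 F [-0.4  0.4 -0.1] op 85.0
units x,y,z,turn [-0.007 -0.001  0.62  -0.   ]
```

Request:
{"name": "drive_tool", "arguments": {"deltas": [-0.007,0,0.2,0,1,-0.007,0,0.45,0,1,-0.007,0,0.62,0,1,-0.007,0,0.62,0,1,-0.007,0,0.62,0,0.4,-0.007,0,0.62,0,0,-0.007,0,0.62,0,0,-0.007,0,0.62,0,0,-0.007,0,0.62,0,0,-0.007,0,0.62,0,0]}}

```text
clock: 19.23
tool_pos: [500.1, -62.5, 37.1]
tool_rot: [3.141, -0.001, 0.054]
contact_force: [-2.3, -0.9, 6.3]
opening: 12.9
grasp_force: 59.2
```

Request:
{"name": "drive_tool", "arguments": {"deltas": [-0.005,0,0,0,0,-0.005,0,0,0,0]}}

```text
clock: 19.48
tool_pos: [500.1, -62.5, 37.1]
tool_rot: [3.141, -0.002, 0.054]
contact_force: [0.6, -0.8, 6.7]
opening: 13.2
grasp_force: 59.3
```

Request:
{"name": "drive_tool", "arguments": {"deltas": [-0.005,0,-0.003,0,0,-0.005,0,-0.003,0,0]}}

```text
clock: 19.73
tool_pos: [499.2, -62.4, 37.1]
tool_rot: [-3.141, -0.002, 0.054]
contact_force: [4.0, -0.9, 1.7]
opening: 13.0
grasp_force: 58.8
```

Request:
{"name": "drive_tool", "arguments": {"deltas": [-0.004,0,0,0,0,-0.008,0,0,0,0,-0.012,0,0,0,0]}}

```text
clock: 20.1
tool_pos: [497.5, -62.4, 37.1]
tool_rot: [-3.141, -0.002, 0.055]
contact_force: [5.7, -0.3, 2.2]
opening: 13.8
grasp_force: 58.7
```

Request:
{"name": "drive_tool", "arguments": {"deltas": [-0.004,0,0,0,0,-0.008,0,0,0,0,-0.012,0,0,0,0]}}

```text
clock: 20.48
tool_pos: [495.7, -62.4, 37.1]
tool_rot: [-3.141, -0.002, 0.055]
contact_force: [4.9, 0.4, 0.7]
opening: 13.4
grasp_force: 58.7
```

Request:
{"name": "drive_tool", "arguments": {"deltas": [0.004,0,0,0,0,0.008,0,0,0,0,0.012,0,0,0,0,0.016,0,0,0,0]}}

```text
clock: 20.98
tool_pos: [495.6, -62.5, 37.1]
tool_rot: [3.141, 0.003, 0.055]
contact_force: [-2.2, -0.0, 11.6]
opening: 13.2
grasp_force: 60.2
```

Request:
{"name": "drive_tool", "arguments": {"deltas": [0.004,0,0,0,0,0.008,0,0,0,0,0.012,0,0,0,0]}}

```text
clock: 21.35
tool_pos: [495.6, -62.5, 37.1]
tool_rot: [3.141, 0.006, 0.055]
contact_force: [-9.2, 1.7, 15.7]
opening: 13.4
grasp_force: 61.1
```

Request:
{"name": "drive_tool", "arguments": {"deltas": [-0.004,0,0,0,0,-0.008,0,0,0,0,-0.012,0,0,0,0]}}

```text
clock: 21.72
tool_pos: [495.6, -62.5, 37.1]
tool_rot: [3.141, 0.002, 0.055]
contact_force: [-1.4, 0.8, 8.8]
opening: 13.3
grasp_force: 59.8
```

Request:
{"name": "drive_tool", "arguments": {"deltas": [-0.004,0,0,0,0,-0.008,0,0,0,0]}}

```text
clock: 21.98
tool_pos: [495.6, -62.5, 37.1]
tool_rot: [-3.142, 0.0, 0.055]
contact_force: [2.6, 0.4, 4.6]
opening: 13.6
grasp_force: 59.2
```

Request:
{"name": "drive_tool", "arguments": {"deltas": [-0.004,0,0,0,0,-0.008,0,0,0,0,-0.012,0,0,0,0]}}

```text
clock: 22.35
tool_pos: [495.3, -62.6, 37.1]
tool_rot: [-3.141, -0.002, 0.055]
contact_force: [5.3, 0.4, 2.4]
opening: 13.0
grasp_force: 59.0
```

Request:
{"name": "drive_tool", "arguments": {"deltas": [-0.004,0,0,0,0,-0.008,0,0,0,0]}}

```text
clock: 22.6
tool_pos: [494.2, -62.7, 37.1]
tool_rot: [-3.141, -0.002, 0.055]
contact_force: [6.3, 0.5, 2.2]
opening: 13.7
grasp_force: 59.0
```

The tugs average about 4.5 N after correcting for my pressing on the grip, so the foot presses with about 3.4 N, inside the 2 to 8 N range. Letting go.

Request:
{"name": "drive_tool", "arguments": {"deltas": [0.003,0,0,0,0.2,0.003,0,0,0,1,0.003,0,0,0,1,0.003,0,0,0,1,0.003,0,-0.2,0,1,0.003,0,-0.5,0,1,-0.3,0,-0.7,0,1,-0.5,0,-0.8,0,1,-0.5,0,-0.8,0,1]}}

```text
clock: 23.72
tool_pos: [416.4, -67.4, 157.9]
tool_rot: [3.14, -0.0, 0.054]
contact_force: [1.1, 0.0, 0.5]
opening: 85.5
grasp_force: 0.0
```

Run:
```python
from station import robot,cams
from h import *
print(robot.get_state()["contact_force"])
p=cams.camera("scene");x,y=proj(p,(570,-58,50)).round().astype(int)
cv2.imwrite("pics/g4.png",cv2.resize(p["image"][y-45:y+45,x-50:x+50,::-1],(700,630),interpolation=cv2.INTER_CUBIC));print(x,y)
```

```text
[1.12434688 0.00721631 0.52499719]
255 195
```

View pics/g4.png

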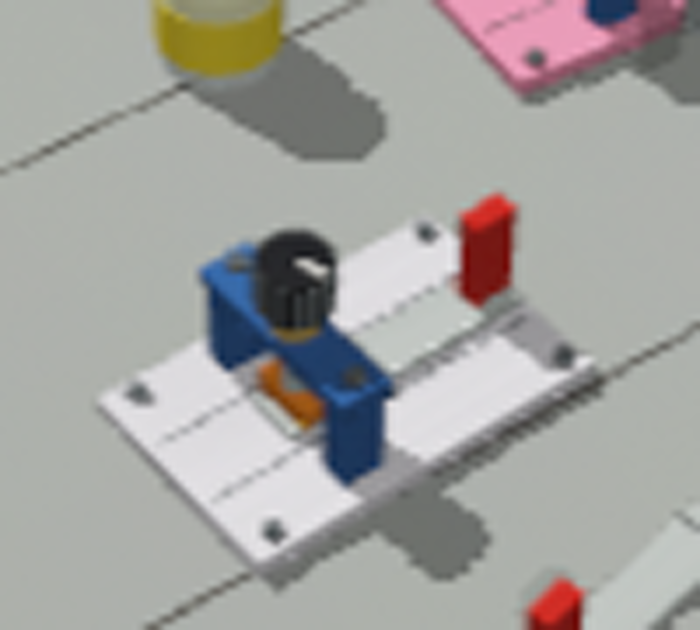

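The gauge stands upright at crop (487,250), with its tip still a few millimetres past the foot at (290,415). The knob pointer has turned, and the robot is clear. Handing in.

```bash
python3 -c "
from station import robot
print(robot.job_done())"
```

```text
the job is handed in; nothing more can be done
None
```

The gate is set and handed in at about 24 s: the gauge stands upright under the orange foot, its line within about 4 mm of the foot's centre, and tug tests put the foot's press at about 3.4 N (2–8 N wanted).

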